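# Find the bite of a panel key and unlock the lamp-fittings box

## Robot

A 6-joint arm with a two-finger parallel gripper is mounted at the origin on the work surface. World frame = base frame: x ahead of the robot, y to its left, z up, the work surface at z = 0. Lengths are in m, angles in rad, forces in N, time in s.
With the tool pointing down it reaches from about 0.35 to 0.975 m from the base axis. Payload 4.9 kg.
Tool frame: the origin (TCP) lies between the finger pads; the fingertips stand 19 mm ahead of it and the grasp point (between the pads) is the TCP; z points along the fingers, y is the line along which they close (so a half turn about z gives the same grasp; the last joint's range is limited). The gripper opens to 85 mm and grips with 20 to 120 N. Pads are 22 mm wide; open, the fingers measure 114 mm over their backs; the gripper's body (76 mm by 85 mm) begins 54 mm behind the grasp point. The pads swing forward as they close: fully open they stand 13 mm farther back than shut.
Start: joints at [1.135, 0.053, 1.613, -0, 1.476, -0.119], TCP at [0.195, 0.594, 0.25] pointing down, gripper open.
Joint ranges: [-3.01, 3.01], [-1.01, 2.22], [0.06, 2.58], [-1.02, 4.17], [0.09, 2.62], [-3.14, 3.14]. Speed limits (rad/s): [2.57, 2.57, 3.14, 3.14, 3.14, 3.14].

## Interface

Orientations are given as a rotation vector (axis times angle).
In Python, from station import ctrl gives the robot as it stands. The module is installed in compiled form; this text tells all that it offers.
- The arm moves only by the tool servo_tool, never from a script. Its argument "increments" is a list that holds one entry, the list of rows, each a list of 5 numbers: the finger opening in cm, from 0 to 8.54, then the shift along the tool's x, y, z in cm, then the turn about the tool's z in degrees. A call has 1 to 5 rows; each row is the pose to reach, as a shift and turn from the pose commanded when the call began, along the tool's axes at that moment; what a row does not reach only later rows make up. A row lasts 1/10 s, in which the tool goes at most 50 mm and 8.59 degrees, less where a joint would pass 70% of its speed; a pose out of reach is approached as far as the arm can. A call with a gripper value outside its range is refused whole. The fingers move at their own pace and stop on an object; "newtons" is the grip in N (left out, the last holds). Time passes only in rows, so rows that repeat a pose let the fingers close. It gives the time, the measured TCP pose, the force, the opening and the grip force at its end, in the units of the state.
- ctrl.get_obs(): the state, without advancing time (a new reading comes with each control period).
- ctrl.get_image(name): name is "scene" or "top" or "wrist"; returns a dict with "img" (400x640x3 uint8, red, green, blue), "fx", "fy", "cx", "cy" (pixels), "k1" (the pictures are not rectified: a ray, as slopes to the right and down, at radius r is drawn at 1 + k1 r^2 times it, then the intrinsics apply), "rvec" (rotation vector, rad) and "tvec" (3), from world to camera coordinates, as OpenCV has them; the wrist camera has in their place "mount" (4x4, takes a point from camera to tool coordinates, whose origin is the TCP and whose axes are the flange's). Camera axes: x right, y down, z forward; pixel columns grow to the right and rows downward; lengths in m; the calibration is good to about 2 mm. A picture is of the moment at which its call begins: read the wrist's pose just before it. There is no depth.
- ctrl.finish_job(): hands the job in; it is judged then, once.
The state is a dict: "t": time; "q": joint angles; "dq": joint speeds; "effort": joint torques, N m; "tool_pos": TCP position; "tool_rot": TCP orientation; "contact_force": force on the tool from outside, world axes, zero at the start; "wrist_torque": the same for the moment, N m; "opening": finger opening in m; "grip_force": force on a finger pad.
Only numpy, scipy, OpenCV 4.12 (cv2) and the standard library are available. Lean on these libraries where they do the work, as an engineer would, in place of code of your own. Each camera call takes 0.05 s, during which the arm holds its last target. There are 200 camera calls.

## Task

Take the red-handled T key from its wooden stand, put it into the keyhole on top of the blue lock box and, pressing only lightly, turn it gently back and forth until you feel the hidden driver catch the blade. Then turn it clockwise to the stop, without forcing it, so that the window shows green, and leave the key standing fully home in the lock. Do not disturb the other things on the bench.

Things in the scene. Friction and masses are not known exactly. Their poses are not given: they have to be found in the camera images.
- key: T-shaped brass panel key, 0.10 to 0.16 kg, upright in its stand. Origin: centre of the underside of its round collar (28 mm wide, 5 mm thick); z up the shank. Above the collar a 10 mm thick neck carries a red cross-bar along the key's x; below it is a 20 mm thick shank with a tapered foot, 22 mm long, then a flat blade. Bar and blade lie in line; half a turn gives the same key
- key_bar (a point): centre of the key's red cross-bar, 40 mm above the key's origin; the bar is 50 mm long (key's x), 12 mm thick (key's y) and 18 mm tall: grip it across its thickness
- key_tip (a point): bottom end of the key's blade on the key's axis, 30 mm below the key's origin; the blade is 17 mm wide (key's x) and 4 mm thick (key's y) and 8 mm long
- stand: fixed wooden key stand, 70 x 70 x 45 mm, with a 24 mm hole from above, 38 mm deep, in which the key stands, its collar resting on the top. Origin: centre of the underside
- box: fixed blue steel lock box, 180 mm (x) x 140 mm (y) x 80 mm tall; origin: centre of its underside. A square steel lock block (44 mm) stands 8 mm out of the lid, 35 mm from the box's centre towards its -x side; two red marks on it lie along the box's x axis. On the lid 20 mm to the +x side of the centre is a black window: red is locked, green unlocked
- lock_rim (a point): centre of the keyhole's mouth, on top of the lock block, 88 mm above the bench. The round hole, axis vertical, is 21.5 mm wide; a black dust shutter, which the key passes freely, hides the inside. The collar rests on this rim when the key is fully home; a blade not yet in the driver's slot stops it 6 mm higher (see lock_seat)
- lock_seat (a point): point on the hole's axis 24 mm below the rim, where the blade meets a hidden sprung driver. It gives way downwards (2.4 N at first, +0.8 N per mm) till the collar meets the rim. A slot in it takes the blade. While locked, the slot lies along the box's x axis give or take up to 0.55 rad; where cannot be seen. When the pressed blade lines up (to about 0.08 rad), the driver springs up and the push vanishes
- flag (a point): centre of the green half of the indicator plate, in the box's frame at y = -12 mm while locked, 0 (mid-window) when unlocked. The engaged key turns the driver (friction about 0.06 N m): not at all anticlockwise from locked, 0.5 rad clockwise (from above) to a hard stop. A twist over about 0.15 N m strains the lock. It stays where left; the flag moves with it
- finial: small brass lamp finial, 28 mm across, 38 mm tall, standing on the rear of the lock box's lid; origin at the centre of its foot; leave alone
- drip_pan: copper drip pan, 72 mm across, 11 mm tall, on the bench; leave alone
- jar: amber glass jar with a steel cap, 68 mm across, 90 mm tall; leave alone
- cleaner: green cleaner bottle, 66 mm across, 170 mm tall; leave alone
- screwdriver: screwdriver lying on the bench; leave alone
- wrench: open-ended wrench lying on the bench; leave alone
- lamp_cup: brass lamp cup, 52 mm across, 45 mm tall; leave alone
Not all that is in view belongs to the job. What is shaped like the key but pink is not meant.

How it is judged:
By the outcome, as a careful person would: the job done as asked, in the order asked, and still so for the second after the job is handed in, with the robot touching nothing.
It also fails if it takes over 72 s, if anything falls off the work surface, if the arm or the gripper's body presses on something with over 40 N, if the wrist force passes 120 N, or if a joint passes its speed limit or range.

## Working session

There is one attempt and no reset: what is moved stays moved. The work goes in short steps, Python scripts to look and compute and a tool call to move; the robot and the scene stay as the last step left them, time stands still between calls to the robot, and variables do not carry over. Pictures are saved under pics/ and viewed, at most 10 in all, crops included, and the job is handed in when it is done.

Besides the shell and the picture viewer there is one more tool, called after "Emit:" as name(argument=value, ...), one argument or row to a line, values as JSON. servo_tool: Moves the arm, as the interface text tells. Its arguments: {"type":"object","properties":{"increments":{"type":"array"},"newtons":{"type":"number"}},"required":["increments"]}

```bash
mkdir -p pics; cat > h.py <<'E'
import numpy as np, cv2
from scipy.spatial.transform import Rotation as R
from station import ctrl
def grab(n):
    o=ctrl.get_obs(); d=ctrl.get_image(n)
    if n=="wrist":
        T=np.eye(4);T[:3,:3]=R.from_rotvec(o["tool_rot"]).as_matrix();T[:3,3]=o["tool_pos"]
        d["c2w"]=T@np.array(d["mount"])
    else:
        W=np.eye(4);W[:3,:3]=R.from_rotvec(np.ravel(d["rvec"])).as_matrix();W[:3,3]=np.ravel(d["tvec"])
        d["c2w"]=np.linalg.inv(W)
    return d
def save(d,f): cv2.imwrite(f,d["img"][:,:,::-1])
def cast(d,uv,z):
    K=np.array([[d["fx"],0,d["cx"]],[0,d["fy"],d["cy"]],[0,0,1.]])
    p=cv2.undistortPoints(np.array(uv,float).reshape(-1,1,2),K,np.array([d["k1"],0,0,0.]))[:,0]
    r=np.c_[p,np.ones(len(p))]@d["c2w"][:3,:3].T; c=d["c2w"][:3,3]
    return c+r*((z-c[2])/r[:,2])[:,None]
E
python3 - <<'E'
from h import *
for n in("top","scene"):
    d=grab(n);save(d,f"pics/{n}0.png");print(n,d["c2w"][:3,3])
print(ctrl.get_obs())
E
```

```text
top [0.49230489 0.00904027 1.75932166]
scene [1.15909999 0.63316873 0.88456192]
{'t': 0.1, 'q': array([ 1.13497439e+00,  5.33230688e-02,  1.61415218e+00, -3.83255917e-06,
        1.47603330e+00, -1.18972361e-01]), 'dq': array([-2.13753509e-03, -3.52151979e-03, -3.53181501e-03, -1.44839177e-03,
        1.04008490e-03, -8.21056444e-05]), 'effort': array([ 3.04148052e-04, -3.94899952e+01, -3.71365142e+01, -1.63020295e-04,
        3.91631547e-03,  5.49244277e-06]), 'tool_pos': array([0.19449077, 0.59340539, 0.24916865]), 'tool_rot': array([-4.95543843e-01, -3.10173484e+00,  2.89560157e-03]), 'contact_force': array([ 0.80602569, -0.83145121, -0.15149737]), 'wrist_torque': array([-0.01540177, -0.04119339, -0.00854206]), 'grip_force': 0.0, 'opening': 0.08562776207647}
```

View pics/top0.png

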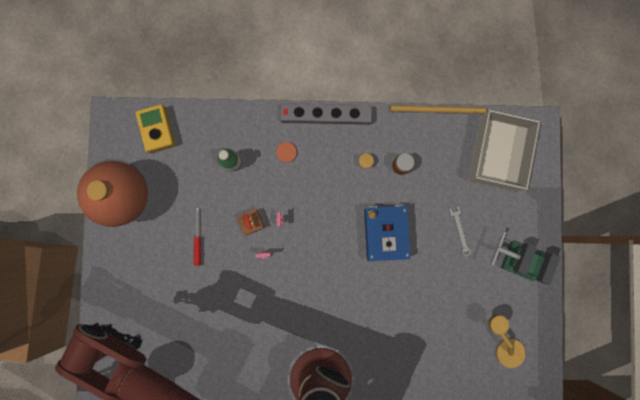

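View pics/scene0.png

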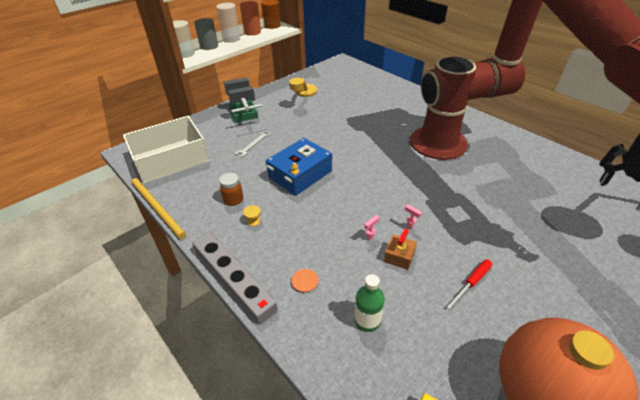

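The top view shows the stand with the red key near (251,222), the lock box at (388,233) and its block at (389,244). The scene view shows the key at (402,240), with pink decoys beside it. Next I measure the key and the block.

```bash
python3 - <<'E'
from h import *
d=grab("top");h=cv2.cvtColor(d["img"],cv2.COLOR_RGB2HSV);I=d["img"].astype(int)
def rep(n,m,box,z):
    k=np.zeros(m.shape,np.uint8);x0,y0,x1,y1=box;k[y0:y1,x0:x1]=m[y0:y1,x0:x1]
    c=max(cv2.findContours(k,cv2.RETR_EXTERNAL,cv2.CHAIN_APPROX_NONE)[0],key=cv2.contourArea)
    r=cv2.minAreaRect(c);P=cast(d,cv2.boxPoints(r),z);e1=P[1]-P[0];e2=P[2]-P[1]
    e=e1 if np.hypot(*e1[:2])>np.hypot(*e2[:2]) else e2
    print(n,r,P.mean(0).round(4),np.linalg.norm(e1).round(3),np.linalg.norm(e2).round(3),"long yaw",np.degrees(np.arctan2(e[1],e[0])).round(1))
hue=((h[...,0]<5)|(h[...,0]>175))
rep("bar",(hue&(h[...,1]>190)&(h[...,2]>100)),(235,205,270,240),.094)
rep("stand",((I[...,0]>I[...,2]+25)),(235,205,268,240),.045)
rep("box",((h[...,0]>100)&(h[...,0]<125)&(h[...,1]>130)),(350,190,425,275),.08)
rep("block",((h[...,1]<60)&(h[...,2]>140)),(375,232,405,254),.088)
c=d["img"][195:275,225:425];cv2.imwrite("pics/c.png",cv2.resize(c,None,fx=4,fy=4,interpolation=2)[:,:,::-1])
E
```

```text
bar ((246.5, 216.5), (1.4142135381698608, 0.0), 135.0) [0.5527 0.2576 0.094 ] 0.0 0.005 long yaw 136.5
stand ((249.6331329345703, 221.81948852539062), (21.07692527770996, 21.615386962890625), 67.38013458251953) [0.5365 0.2536 0.045 ] 0.074 0.073 long yaw -66.1
box ((387.0353088378906, 232.90347290039062), (52.38298416137695, 42.23563766479492), 86.90594482421875) [ 0.508  -0.2142  0.08  ] 0.143 0.176 long yaw -176.4
block ((388.5, 243.5), (11.0, 11.0), 90.0) [ 0.4724 -0.2184  0.088 ] 0.037 0.037 long yaw -88.9
```

View pics/c.png

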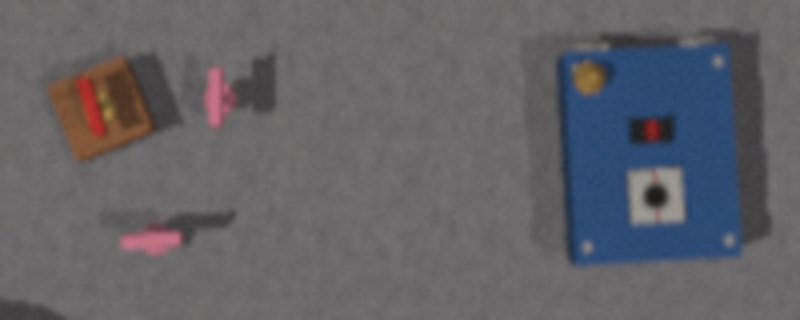

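```bash
cat >> h.py <<'E'
def go(p,yaw):
    "shift cm (tool axes) and turn deg to reach p with tool y at world yaw deg"
    o=ctrl.get_obs();M=R.from_rotvec(o["tool_rot"]).as_matrix()
    y=np.degrees(np.arctan2(M[1,1],M[0,1]));t=(y-yaw+90)%180-90
    print("move",((np.array(p)-o["tool_pos"])@M*100).round(2),"turn",round(t,2),"yaw",round(y,2),"tilt z",M[:,2].round(4),"q6",o["q"][5].round(2))
E
python3 -c "
from h import *
go([.5365,.2536,.22],110)"
```

```text
move [-43.09 -21.64   2.96] turn -38.15 yaw 71.85 tilt z [-6.0e-04 -1.5e-03 -1.0e+00] q6 -0.12
```

Emit:
servo_tool(
  increments=[
    [[8.5, -43, -21.5, 3, -38], [8.5, -43, -21.5, 3, -38], [8.5, -43, -21.5, 3, -38], [8.5, -43, -21.5, 3, -38], [8.5, -43, -21.5, 3, -38]],
  ],
)

```text
t: 0.65
tool_pos: [0.3648, 0.4252, 0.2351]
tool_rot: [0.55, -3.093, -0.0]
contact_force: [0.5, -0.2, -0.2]
opening: 0.085
grip_force: 0.0
```

```bash
python3 -c "
from h import *
go([.5365,.2536,.22],110)"
```

```text
move [-10.2  -22.03   1.51] turn 0.16 yaw 110.16 tilt z [-2.e-04  0.e+00 -1.e+00] q6 -1.19
```

Emit:
servo_tool(
  increments=[
    [[8.5, -10.2, -22, 1.5, 0], [8.5, -10.2, -22, 1.5, 0], [8.5, -10.2, -22, 1.5, 0], [8.5, -10.2, -22, 1.5, 0], [8.5, -10.2, -22, 1.5, 0]],
  ],
)

```text
t: 1.15
tool_pos: [0.536, 0.2521, 0.22]
tool_rot: [0.54, -3.095, 0.0]
contact_force: [1.1, 0.8, -0.2]
opening: 0.0852
grip_force: 0.0
```

```bash
python3 -c "
from h import *
go([.5365,.2536,.22],110)
d=grab('wrist');save(d,'pics/w1.png');print(d['c2w'][:3,3],d['mount'])"
```

```text
move [-0.1   0.13  0.  ] turn -0.21 yaw 109.79 tilt z [-3.e-04 -3.e-04 -1.e+00] q6 -1.6
[0.45759856 0.22370041 0.343907  ] [[ 9.92515078e-04 -9.47529247e-01 -3.19667548e-01  8.34496668e-02]
 [ 9.99997982e-01  3.82052738e-04  1.97238329e-03 -1.85653318e-04]
 [-1.74676099e-03 -3.19668861e-01  9.47527714e-01 -1.23873734e-01]
 [ 0.00000000e+00  0.00000000e+00  0.00000000e+00  1.00000000e+00]]
```

View pics/w1.png

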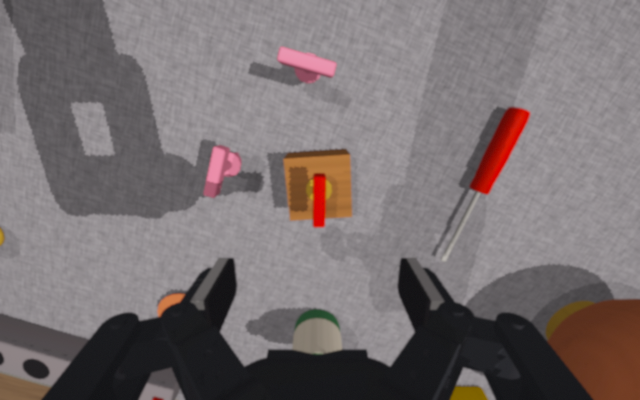

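The wrist view shows the bar at (319,200), upright between the pads on the left and right.

```bash
cat >> h.py <<'E'
def redrect(d,box,z):
    h=cv2.cvtColor(d["img"],cv2.COLOR_RGB2HSV);m=((h[...,0]<4)|(h[...,0]>176))&(h[...,1]>200)&(h[...,2]>90)
    k=np.zeros(m.shape,np.uint8);x0,y0,x1,y1=box;k[y0:y1,x0:x1]=m[y0:y1,x0:x1]
    c=max(cv2.findContours(k,cv2.RETR_EXTERNAL,cv2.CHAIN_APPROX_NONE)[0],key=cv2.contourArea)
    r=cv2.minAreaRect(c);P=cast(d,cv2.boxPoints(r),z);e1=P[1]-P[0];e2=P[2]-P[1]
    e=e1 if np.hypot(*e1[:2])>np.hypot(*e2[:2]) else e2
    yaw=(np.degrees(np.arctan2(e[1],e[0]))+90)%180-90
    print(r,P.mean(0).round(4),np.linalg.norm(e1).round(4),np.linalg.norm(e2).round(4),"yaw",yaw.round(1));return P.mean(0),yaw
E
python3 -c "
from h import *
d=grab('wrist');p,y=redrect(d,(290,150,350,240),.094);
go([p[0],p[1],.085],y+90)"
```

```text
((324.9999694824219, 198.49998474121094), (50.99999237060547, 9.999998092651367), 90.0) [0.535  0.2539 0.094 ] 0.0089 0.0491 yaw 20.4
move [ 0.09  0.43 13.46] turn -0.93 yaw 109.51 tilt z [-4.0e-04 -1.6e-03 -1.0e+00] q6 -1.6
```

Emit:
servo_tool(
  increments=[
    [[6, 0.1, 0.2, 4, 0], [5, 0.1, 0.2, 8, -1], [5, 0.1, 0.2, 8, -1]],
  ],
)

```text
t: 1.55
tool_pos: [0.5283, 0.2547, 0.1334]
tool_rot: [0.566, -3.077, 0.003]
contact_force: [-1.2, -1.2, -1.6]
opening: 0.0502
grip_force: 0.0
```

```bash
python3 -c "
from h import *
d=grab('wrist');p,y=redrect(d,(200,100,440,399),.094);
go([p[0],p[1],.085],y+90);save(d,'pics/w2.png')"
```

```text
((311.7790832519531, 249.9395294189453), (15.285115242004395, 73.95951843261719), 1.2730300426483154) [0.5334 0.2534 0.094 ] 0.0525 0.0093 yaw 19.0
move [-0.25 -0.31  5.2 ] turn 1.89 yaw 110.86 tilt z [-0.0074 -0.0023 -1.    ] q6 -1.61
```

View pics/w2.png

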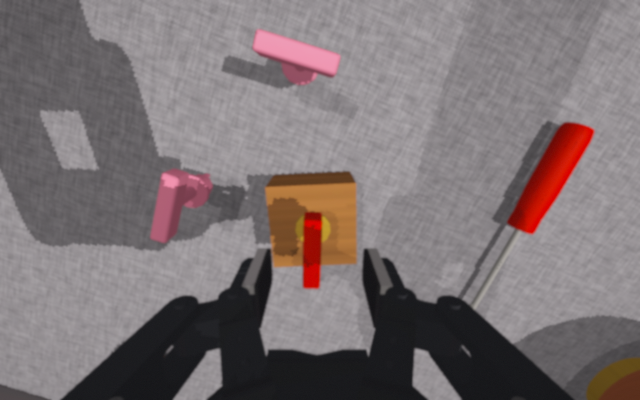

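The bar is at (312,250) and roughly centred between the pads. I descend with the fingers astride it, and let the arm settle.

Emit:
servo_tool(
  increments=[
    [[5, -0.1, -0.1, 2, 0], [5, -0.1, -0.1, 3, 0], [5, -0.1, -0.1, 3, 0], [5, -0.1, -0.1, 3, 0], [5, -0.1, -0.1, 3, 0]],
  ],
)

```text
t: 2.1
tool_pos: [0.5353, 0.2556, 0.1121]
tool_rot: [-0.568, 3.087, 0.001]
contact_force: [0.4, -0.2, 0.3]
opening: 0.0499
grip_force: 0.0
```

```bash
python3 -c "
from h import *
d=grab('wrist');p,y=redrect(d,(200,100,440,399),.094);
go([p[0],p[1],.085],y+90);save(d,'pics/w3.png')"
```

```text
((314.051025390625, 255.51898193359375), (18.333934783935547, 83.46764373779297), 1.9749339818954468) [0.5333 0.2533 0.094 ] 0.0528 0.0097 yaw 18.4
move [ 0.27 -0.14  2.7 ] turn 2.48 yaw 110.85 tilt z [ 2.1e-03  7.0e-04 -1.0e+00] q6 -1.61
```

Emit:
servo_tool(
  increments=[
    [[5, 0.2, -0.15, 1, 2], [5, 0.2, -0.15, 2, 2], [5, 0.2, -0.15, 2.7, 2], [5, 0.2, -0.15, 2.7, 2], [5, 0.2, -0.15, 2.7, 2]],
  ],
)

```text
t: 2.65
tool_pos: [0.5331, 0.2531, 0.0833]
tool_rot: [0.515, -3.099, 0.0]
contact_force: [-0.3, 0.6, 0.2]
opening: 0.0503
grip_force: 0.0
```

Emit:
servo_tool(
  increments=[
    [[0.8, 0, 0, 0, 0], [0.8, 0, 0, 0, 0], [0.8, 0, 0, 0, 0], [0.8, 0, 0, 0, 0], [0.8, 0, 0, 0, 0]],
  ],
  newtons=40,
)

```text
t: 3.15
tool_pos: [0.5335, 0.2532, 0.0841]
tool_rot: [-0.514, 3.098, 0.0]
contact_force: [0.1, 0.4, 1.4]
opening: 0.0109
grip_force: 41.5
```

```bash
python3 -c "
from h import *
go([.5333,.2533,.085],110);o=ctrl.get_obs();print(o)"
```

```text
move [ 0.02  0.01 -0.09] turn -1.15 yaw 108.85 tilt z [ 9.e-04  2.e-04 -1.e+00] q6 -1.58
{'t': 3.15, 'q': array([ 3.17219062e-01,  1.30286536e-01,  1.82261360e+00, -6.08320786e-05,
        1.18774710e+00, -1.58259803e+00]), 'dq': array([-0.00102086, -0.00204346, -0.00066995, -0.00013315,  0.00017909,
        0.0005011 ]), 'effort': array([ 1.06650791e-01, -3.72153068e+01, -3.17413223e+01,  4.54579177e-02,
       -7.15876208e-02, -1.76489989e-04]), 'tool_pos': array([0.5335032 , 0.25323328, 0.08407245]), 'tool_rot': array([-5.14377304e-01,  3.09824082e+00,  1.38244840e-04]), 'contact_force': array([0.11479294, 0.3838501 , 1.40416156]), 'wrist_torque': array([-0.07654372,  0.04101997, -0.00652207]), 'grip_force': 41.496158838272095, 'opening': 0.010889129820854557}
```

Emit:
servo_tool(
  increments=[
    [[0.8, 0, 0, -2, 0], [0.8, 0, 0, -4.5, 0], [0.8, 0, 0, -8, 0], [0.8, 0, 0, -12, 0], [0.8, 0, 0, -12, 0]],
  ],
)

```text
t: 3.65
tool_pos: [0.5363, 0.2542, 0.2106]
tool_rot: [-0.513, 3.088, 0.003]
contact_force: [1.3, 0.5, -0.8]
opening: 0.0114
grip_force: 41.1
```

```bash
python3 -c "
from h import *
go([.53,-.215,.205],93.6);o=ctrl.get_obs();print(o['contact_force'])"
```

```text
move [ 15.77 -44.2    0.38] turn 15.25 yaw 108.85 tilt z [ 0.0111  0.0038 -0.9999] q6 -1.58
[ 1.32666321  0.54618767 -0.84456637]
```

Emit:
servo_tool(
  increments=[
    [[0.8, 1.6, -4.5, 0, 2], [0.8, 4.7, -13, 0, 5], [0.8, 7.9, -22, 0, 9], [0.8, 11, -31, 0, 12], [0.8, 15.8, -44.2, 0, 15]],
  ],
)

```text
t: 4.15
tool_pos: [0.5285, 0.0037, 0.2021]
tool_rot: [0.103, -3.138, -0.001]
contact_force: [0.6, 0.0, -0.9]
opening: 0.0112
grip_force: 41.0
```

```bash
python3 -c "
from h import *
go([.53,-.215,.205],93.6)"
```

```text
move [  1.28 -21.83  -0.3 ] turn 0.15 yaw 93.75 tilt z [-1.6e-03  3.0e-04 -1.0e+00] q6 -1.77
```

Emit:
servo_tool(
  increments=[
    [[0.8, 0.2, -5, 0, 0], [0.8, 0.6, -10, 0, 0], [0.8, 0.9, -15, 0, 0], [0.8, 1.1, -19, 0, 0], [0.8, 1.2, -21.5, 0, 0]],
  ],
)

```text
t: 4.65
tool_pos: [0.531, -0.2126, 0.202]
tool_rot: [0.101, -3.138, -0.001]
contact_force: [0.6, 0.9, -1.7]
opening: 0.0114
grip_force: 41.0
```

Emit:
servo_tool(
  increments=[
    [[0.8, 0, 0, 0, 0], [0.8, 0, 0, 0, 0], [0.8, 0, 0, 0, 0], [0.8, 0, 0, 0, 0]],
  ],
)

```text
t: 5.05
tool_pos: [0.532, -0.2086, 0.2031]
tool_rot: [0.108, -3.139, -0.001]
contact_force: [0.1, 0.6, -1.0]
opening: 0.0113
grip_force: 41.0
```

```bash
python3 -c "
from h import *
d=grab('wrist');save(d,'pics/w4.png')
go([.53,-.215,.205],93.6);print(d['c2w'][:3,3])"
```

```text
move [ 0.25 -0.61 -0.18] turn 0.35 yaw 93.95 tilt z [-3.e-04  3.e-04 -1.e+00] q6 -2.14
[ 0.44896872 -0.21496229  0.32699755]
```

View pics/w4.png

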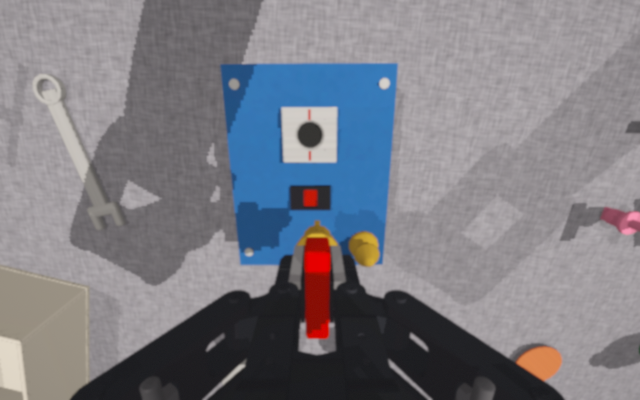

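The hole is at (310,134), with red marks at (309,114) and (310,156). The key is held with its bar at about x 317, and the window is red.

```bash
python3 - <<'E'
from h import *
hs=[]
for n in ("wrist","top"):
    d=grab(n);o=ctrl.get_obs();g=cv2.cvtColor(d["img"],cv2.COLOR_RGB2GRAY);h=cv2.cvtColor(d["img"],cv2.COLOR_RGB2HSV)
    x0,y0,x1,y1=(285,111,333,159) if n=="wrist" else (382,237,397,251)
    k=np.zeros(g.shape,np.uint8);k[y0:y1,x0:x1]=(g<90)[y0:y1,x0:x1]
    c=max(cv2.findContours(k,0,1)[0],key=cv2.contourArea)
    (u,v),r=cv2.minEnclosingCircle(c);m=cv2.moments(k,True);uv=[m["m10"]/m["m00"],m["m01"]/m["m00"]]
    print(n,u,v,r,uv,cast(d,[uv],.088).round(4))
    if n=="wrist":
        dd=d; H=cast(d,[uv],.088)[0]
        b=((h[...,0]>100)&(h[...,0]<125)&(h[...,1]>130)).astype(np.uint8)
        red=((h[...,0]<8)|(h[...,0]>172))&(h[...,1]>90)
        ms=[]
        for a,e in((107,122),(148,164)):
            ys,xs=np.nonzero(red[a:e,300:320]);ms.append([xs.mean()+300,ys.mean()+a])
        P=cast(d,ms,.088);e=P[0]-P[1];print(ms,"marks mid",P.mean(0).round(4),"yaw",np.degrees(np.arctan2(-e[1],-e[0])).round(2))
        # lid side edges
        for s in(0,1):
            pts=[]
            for row in range(75,190,5):
                xs=np.nonzero(b[row,215:410])[0]+215; pts.append([xs[0] if s==0 else xs[-1],row])
            q=cast(d,pts,.08);f=cv2.fitLine(q[:,:2].astype(np.float32),cv2.DIST_HUBER,0,.01,.01).ravel();print("edge yaw",np.degrees(np.arctan2(f[1],f[0])).round(2))
        p,y=redrect(d,(295,225,340,345),o["tool_pos"][2]+.009)
        M=R.from_rotvec(o["tool_rot"]).as_matrix();print("bar in tool",((p-o["tool_pos"])@M).round(4))
print(o["tool_pos"],H);go([H[0],H[1],.15],93.6)
E
```

```text
wrist 309.7030029296875 134.21804809570312 12.012959480285645 [309.74832962138083, 134.20712694877506] [[ 0.4711 -0.2188  0.088 ]]
[[np.float64(309.0), np.float64(114.0)], [np.float64(309.5), np.float64(155.0)]] marks mid [ 0.4717 -0.2192  0.088 ] yaw 4.25
edge yaw 4.42
edge yaw 4.16
((317.0, 288.0), (98.0, 26.0), 90.0) [ 0.5318 -0.2089  0.2124] 0.0115 0.0547 yaw 4.9
bar in tool [ 0.0003 -0.     -0.009 ]
top 388.6428527832031 243.64285278320312 2.720024824142456 [390.8333333333333, 243.19444444444446] [[ 0.4736 -0.2262  0.088 ]]
[ 0.53216316 -0.20906024  0.20350659] [ 0.47107647 -0.21880602  0.088     ]
move [ 6.16 -0.55  5.35] turn 0.33 yaw 93.93 tilt z [ 1.e-04 -0.e+00 -1.e+00] q6 -2.14
```

Emit:
servo_tool(
  increments=[
    [[0.8, 1.5, -0.1, 0.3, -6], [0.8, 4, -0.35, 1, -14], [0.8, 5.5, -0.5, 1.8, -22], [0.8, 6.15, -0.55, 2.5, -30], [0.8, 6.15, -0.55, 3.2, -34]],
  ],
)

```text
t: 5.7
tool_pos: [0.4704, -0.2192, 0.1713]
tool_rot: [-1.025, 2.97, -0.0]
contact_force: [-0.1, -0.2, -0.6]
opening: 0.0114
grip_force: 41.0
```

Emit:
servo_tool(
  increments=[
    [[0.8, 0, 0, 0.4, 0], [0.8, 0, 0, 0.4, 0], [0.8, 0, 0, 0.4, 0], [0.8, 0, 0, 0.4, 0]],
  ],
)

```text
t: 6.1
tool_pos: [0.4715, -0.2196, 0.168]
tool_rot: [-1.018, 2.971, -0.001]
contact_force: [-0.9, 0.7, -1.0]
opening: 0.0113
grip_force: 41.0
```

```bash
python3 - <<'E'
from h import *
go([.4712,-.2189,.13],128.3);o=ctrl.get_obs();print(o['tool_pos'],o['contact_force'],o['wrist_torque'])
d=grab('wrist');g=cv2.cvtColor(d["img"],cv2.COLOR_RGB2GRAY);save(d,'pics/w5.png')
E
```

```text
move [-0.02  0.08  3.8 ] turn -0.46 yaw 127.84 tilt z [ 7.e-04 -5.e-04 -1.e+00] q6 -2.81
[ 0.47147353 -0.21959972  0.16803011] [-0.93562808  0.68301835 -1.03334889] [-0.02533775  0.00495658 -0.01624627]
```

View pics/w5.png

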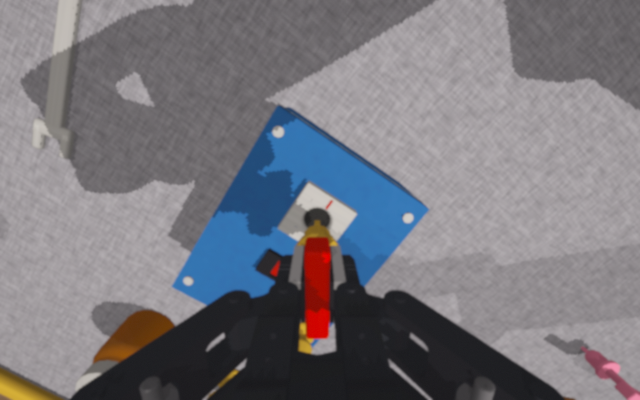

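The key foot sits right over the keyhole (317,215). I lower it in small steps.

Emit:
servo_tool(
  increments=[
    [[0.8, 0, 0.06, 0.5, 0], [0.8, 0, 0.06, 1, 0], [0.8, 0, 0.06, 1.4, 0], [0.8, 0, 0.06, 1.8, 0], [0.8, 0, 0.06, 2, 0]],
  ],
)

```text
t: 6.65
tool_pos: [0.4704, -0.2193, 0.1471]
tool_rot: [1.019, -2.971, 0.0]
contact_force: [-1.7, -1.8, 2.4]
opening: 0.0113
grip_force: 41.5
```

Emit:
servo_tool(
  increments=[
    [[0.8, 0, 0, 0.3, 0], [0.8, 0, 0, 0.6, 0], [0.8, 0, 0, 0.9, 0], [0.8, 0, 0, 0.9, 0]],
  ],
)

```text
t: 7.05
tool_pos: [0.4702, -0.2204, 0.1386]
tool_rot: [1.018, -2.97, 0.004]
contact_force: [-3.0, -4.0, -0.3]
opening: 0.0113
grip_force: 41.3
```

```bash
python3 - <<'E'
from h import *
go([.4712,-.2189,.133],128.3);o=ctrl.get_obs();print(o['tool_pos'],o['contact_force'],o['wrist_torque'])
E
```

```text
move [-0.17  0.06  0.56] turn -0.45 yaw 127.85 tilt z [-0.0013 -0.0031 -1.    ] q6 -2.81
[ 0.47021497 -0.22036606  0.13857843] [-2.96160042 -4.03981907 -0.26418878] [-0.96436369  0.58536049 -0.02893238]
```

Emit:
servo_tool(
  increments=[
    [[0.8, 0.08, -0.02, 0, 0], [0.8, 0.15, -0.04, 0.2, 0], [0.8, 0.15, -0.04, 0.3, 0], [0.8, 0.15, -0.04, 0.3, 0]],
  ],
)

```text
t: 7.45
tool_pos: [0.4698, -0.2205, 0.1354]
tool_rot: [1.019, -2.972, 0.001]
contact_force: [-1.3, -4.5, -0.9]
opening: 0.0112
grip_force: 41.1
```

```bash
cat >> h.py <<'E'
def st():
    o=ctrl.get_obs();M=R.from_rotvec(o["tool_rot"]).as_matrix()
    print(o['t'].__round__(2),"pos",o['tool_pos'].round(4),"F",o['contact_force'].round(2),"Ftool",(o['contact_force']@M).round(2),"T",o['wrist_torque'].round(3),"yaw",np.degrees(np.arctan2(M[1,1],M[0,1])).round(2),"eff6",o['effort'][5].round(3),"op",round(o['opening'],4))
E
python3 -c "from h import *;st()"
```

```text
7.45 pos [ 0.4698 -0.2205  0.1354] F [-1.29 -4.49 -0.86] Ftool [ 3.77 -2.75  0.86] T [-0.702  0.234 -0.016] yaw 127.85 eff6 -0.016 op 0.0112
```

Emit:
servo_tool(
  increments=[
    [[0.8, 0.06, -0.05, 0, 0], [0.8, 0.12, -0.09, 0, 0], [0.8, 0.12, -0.09, 0.1, 0], [0.8, 0.12, -0.09, 0.2, 0], [0.8, 0.12, -0.09, 0.2, 0]],
  ],
)

```text
t: 7.95
tool_pos: [0.4692, -0.2213, 0.133]
tool_rot: [1.019, -2.972, -0.002]
contact_force: [0.7, 0.6, -1.3]
opening: 0.0114
grip_force: 41.0
```

```bash
python3 -c "from h import *;st()"
```

```text
7.95 pos [ 0.4692 -0.2213  0.133 ] F [ 0.73  0.62 -1.28] Ftool [-0.95  0.04  1.28] T [0.043 0.051 0.039] yaw 127.86 eff6 -0.0 op 0.0114
```

Emit:
servo_tool(
  increments=[
    [[0.8, 0, 0, 0.1, 0], [0.8, 0, 0, 0.2, 0], [0.8, 0, 0, 0.2, 0]],
  ],
)

```text
t: 8.25
tool_pos: [0.4693, -0.2216, 0.1312]
tool_rot: [1.019, -2.972, -0.001]
contact_force: [-0.4, -0.2, -1.1]
opening: 0.0113
grip_force: 41.0
```

```bash
python3 -c "from h import *;st()"
```

```text
8.25 pos [ 0.4693 -0.2216  0.1312] F [-0.4  -0.15 -1.12] Ftool [0.41 0.12 1.12] T [-0.021 -0.003  0.052] yaw 127.85 eff6 0.0 op 0.0113
```

Emit:
servo_tool(
  increments=[
    [[0.8, 0, 0, 0.1, 0], [0.8, 0, 0, 0.1, 0]],
  ],
)

```text
t: 8.45
tool_pos: [0.4693, -0.2217, 0.1303]
tool_rot: [1.019, -2.972, -0.0]
contact_force: [-0.5, -0.7, -2.1]
opening: 0.0112
grip_force: 41.0
```

Emit:
servo_tool(
  increments=[
    [[0.8, 0, 0, 0.1, 0], [0.8, 0, 0, 0.1, 0]],
  ],
)

```text
t: 8.65
tool_pos: [0.4693, -0.2217, 0.1294]
tool_rot: [1.019, -2.972, -0.0]
contact_force: [0.4, -0.6, -1.3]
opening: 0.0107
grip_force: 41.0
```

```bash
python3 -c "from h import *;st()"
```

```text
8.65 pos [ 0.4693 -0.2217  0.1294] F [ 0.43 -0.59 -1.3 ] Ftool [ 0.02 -0.73  1.3 ] T [-0.035  0.013 -0.036] yaw 127.85 eff6 0.0 op 0.0107
```

Emit:
servo_tool(
  increments=[
    [[0.8, 0, 0, 0.1, 0], [0.8, 0, 0, 0.1, 0]],
  ],
)

```text
t: 8.85
tool_pos: [0.4693, -0.2217, 0.1283]
tool_rot: [1.019, -2.972, -0.0]
contact_force: [-0.1, -0.1, -0.8]
opening: 0.0112
grip_force: 41.0
```

Emit:
servo_tool(
  increments=[
    [[0.8, 0, 0, 0.1, 0], [0.8, 0, 0, 0.1, 0]],
  ],
)

```text
t: 9.05
tool_pos: [0.4693, -0.2217, 0.1273]
tool_rot: [1.019, -2.972, -0.0]
contact_force: [-0.6, 0.5, -1.8]
opening: 0.0112
grip_force: 41.0
```

```bash
python3 -c "
from h import *;st()
d=grab('scene');cv2.imwrite('pics/s2.png',cv2.resize(d['img'][60:210,220:380],None,fx=5,fy=4,interpolation=2)[:,:,::-1])"
```

```text
9.05 pos [ 0.4693 -0.2217  0.1273] F [-0.56  0.51 -1.8 ] Ftool [0.13 0.75 1.8 ] T [ 0.033  0.028 -0.012] yaw 127.85 eff6 0.0 op 0.0112
```

View pics/s2.png

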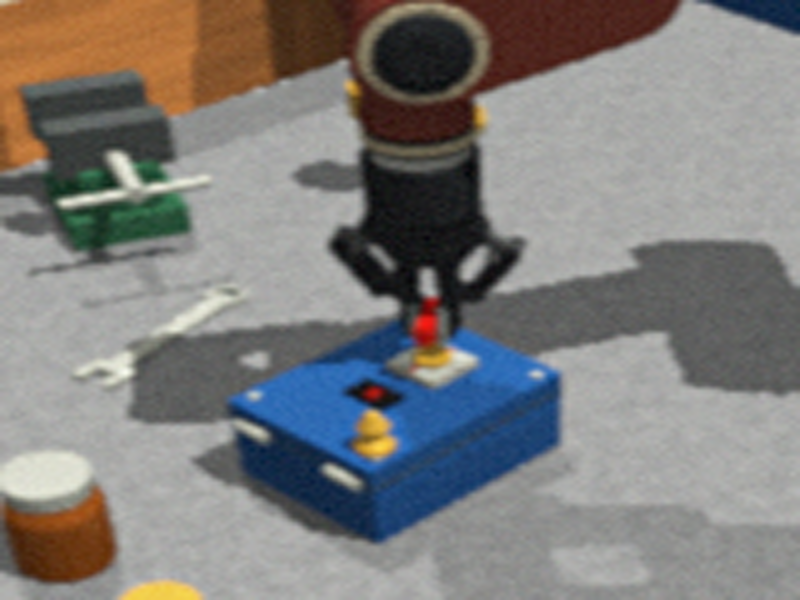

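The scene view shows the collar about on the block, at about (432,355) in the crop, and no spring push. It seems the blade entered the slot directly. I will seat it gently, then feel with small turns.

Emit:
servo_tool(
  increments=[
    [[0.8, 0, 0, 0.05, 0], [0.8, 0, 0, 0.05, 0]],
  ],
)

```text
t: 9.3
tool_pos: [0.4694, -0.2218, 0.1271]
tool_rot: [-1.019, 2.972, -0.0]
contact_force: [-0.3, -0.4, -1.3]
opening: 0.0111
grip_force: 41.1
```

Emit:
servo_tool(
  increments=[
    [[0.8, 0, 0, 0.05, 0], [0.8, 0, 0, 0.05, 0]],
  ],
)

```text
t: 9.5
tool_pos: [0.4695, -0.2219, 0.127]
tool_rot: [-1.019, 2.972, -0.0]
contact_force: [-1.9, 1.2, 3.3]
opening: 0.0111
grip_force: 41.6
```

```bash
python3 -c "from h import *;st()"
```

```text
9.5 pos [ 0.4695 -0.2219  0.127 ] F [-1.93  1.21  3.33] Ftool [ 0.78  2.14 -3.33] T [0.201 0.283 0.014] yaw 127.85 eff6 0.004 op 0.0111
```

Rim contact at z 0.127, so the key is home and the blade is in the slot. I ease off the push and feel clockwise.

Emit:
servo_tool(
  increments=[
    [[0.8, 0, 0, -0.05, 1], [0.8, 0, 0, -0.05, 2], [0.8, 0, 0, -0.05, 3], [0.8, 0, 0, -0.05, 4], [0.8, 0, 0, -0.05, 4]],
  ],
)

```text
t: 10.0
tool_pos: [0.4695, -0.2218, 0.127]
tool_rot: [-0.914, 3.006, -0.0]
contact_force: [0.0, 0.4, 0.2]
opening: 0.0113
grip_force: 41.3
```

```bash
python3 -c "from h import *;st()"
```

```text
10.0 pos [ 0.4695 -0.2218  0.127 ] F [0.01 0.37 0.17] Ftool [-0.21  0.31 -0.17] T [0.058 0.006 0.019] yaw 123.81 eff6 0.063 op 0.0113
```

Emit:
servo_tool(
  increments=[
    [[0.8, 0, 0, 0, 1], [0.8, 0, 0, 0, 2], [0.8, 0, 0, 0, 3], [0.8, 0, 0, 0, 4], [0.8, 0, 0, 0, 4]],
  ],
)

```text
t: 10.5
tool_pos: [0.4694, -0.2215, 0.1271]
tool_rot: [-0.808, 3.036, 0.001]
contact_force: [-0.4, 2.7, 1.3]
opening: 0.0114
grip_force: 41.5
```

```bash
python3 -c "from h import *;st()"
```

```text
10.5 pos [ 0.4694 -0.2215  0.1271] F [-0.41  2.69  1.3 ] Ftool [-0.98  2.54 -1.3 ] T [0.442 0.048 0.015] yaw 119.82 eff6 0.097 op 0.0114
```

Emit:
servo_tool(
  increments=[
    [[0.8, -0.04, 0.07, -0.02, 1], [0.8, -0.04, 0.07, -0.02, 2], [0.8, -0.04, 0.07, -0.02, 3], [0.8, -0.04, 0.07, -0.02, 4], [0.8, -0.04, 0.07, -0.02, 4]],
  ],
)

```text
t: 11.0
tool_pos: [0.4692, -0.2209, 0.127]
tool_rot: [0.702, -3.062, -0.0]
contact_force: [-1.2, 1.7, 1.3]
opening: 0.0112
grip_force: 41.4
```

```bash
cat >> h.py <<'E'
def flag():
    d=grab("scene");h=cv2.cvtColor(d["img"],cv2.COLOR_RGB2HSV)[150:165,285:305]
    s=(h[...,1]>120)&(h[...,2]>60);print("win px red",(s&((h[...,0]<8)|(h[...,0]>172))).sum(),"green",(s&(h[...,0]>40)&(h[...,0]<85)).sum())
E
python3 -c "from h import *;st();flag()"
```

```text
11.0 pos [ 0.4692 -0.2209  0.127 ] F [-1.24  1.67  1.26] Ftool [ 0.4   2.04 -1.25] T [0.216 0.208 0.1  ] yaw 115.82 eff6 0.136 op 0.0112
win px red 11 green 0
```

```bash
python3 - <<'E'
from h import *
st();d=grab('wrist');o=ctrl.get_obs();p,y=redrect(d,(295,225,340,345),o["tool_pos"][2]+.009)
M=R.from_rotvec(o["tool_rot"]).as_matrix();print("bar in tool",((p-o["tool_pos"])@M).round(4),o['wrist_torque'],o['effort'])
# window in wrist view
h=cv2.cvtColor(d["img"],cv2.COLOR_RGB2HSV);s=(h[...,1]>100)&(h[...,2]>50)
for n,m in(("red",s&((h[...,0]<8)|(h[...,0]>172))),("green",s&(h[...,0]>40)&(h[...,0]<85))):
    k=m.astype(np.uint8);_,_,S,C=cv2.connectedComponentsWithStats(k);print(n,[(S[i].tolist()) for i in range(1,len(S)) if S[i][4]>8])
cv2.imwrite('pics/w6.png',cv2.resize(d['img'][150:350,180:440],None,fx=3,fy=3,interpolation=2)[:,:,::-1])
E
```

```text
11.05 pos [ 0.4692 -0.2209  0.1271] F [-0.51  1.14  0.57] Ftool [-0.03  1.25 -0.57] T [0.223 0.183 0.05 ] yaw 115.84 eff6 0.082 op 0.0116
((317.0, 288.0), (98.0, 26.0), 90.0) [ 0.469  -0.2207  0.1361] 0.0115 0.0549 yaw 26.8
bar in tool [ 0.0001  0.0003 -0.009 ] [0.24492417 0.21566454 0.06600637] [ -0.40132024 -29.98690188 -34.66986895  -0.12337186  -0.46859999
   0.06512859]
red [[324, 223, 6, 10, 23], [303, 238, 29, 100, 2604]]
green []
```

View pics/w6.png

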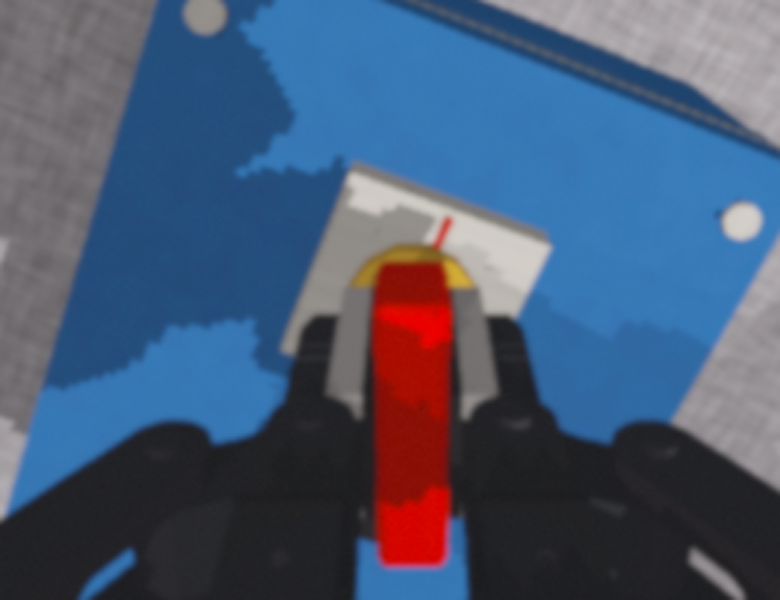

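The bar turns with the gripper, and torque settles near 0.065 N m, which is the driver's friction. The blade is engaged, so I continue slowly clockwise.

Emit:
servo_tool(
  increments=[
    [[0.8, -0.01, 0.03, -0.01, 1], [0.8, -0.01, 0.03, -0.01, 2], [0.8, -0.01, 0.03, -0.01, 3], [0.8, -0.01, 0.03, -0.01, 4], [0.8, -0.01, 0.03, -0.01, 4]],
  ],
)

```text
t: 11.6
tool_pos: [0.4692, -0.2206, 0.1271]
tool_rot: [0.594, -3.085, -0.0]
contact_force: [-1.7, 1.5, -0.2]
opening: 0.0118
grip_force: 41.1
```

```bash
python3 -c "from h import *;st();flag();st()"
```

```text
11.6 pos [ 0.4692 -0.2206  0.1271] F [-1.73  1.48 -0.25] Ftool [1.06 2.02 0.25] T [0.169 0.248 0.046] yaw 111.82 eff6 0.139 op 0.0118
win px red 11 green 0
11.65 pos [ 0.4692 -0.2206  0.1271] F [-0.62  0.77 -1.05] Ftool [0.29 0.94 1.05] T [0.165 0.168 0.045] yaw 111.84 eff6 0.085 op 0.0116
```

Emit:
servo_tool(
  increments=[
    [[0.8, 0, 0, 0, 1], [0.8, 0, 0, 0, 2], [0.8, 0, 0, 0, 3], [0.8, 0, 0, 0, 4], [0.8, 0, 0, 0, 4]],
  ],
)

```text
t: 12.15
tool_pos: [0.4692, -0.2204, 0.1271]
tool_rot: [0.486, -3.103, -0.001]
contact_force: [-1.4, 1.7, -0.5]
opening: 0.0111
grip_force: 41.1
```

```bash
python3 -c "from h import *;st();flag();st()"
```

```text
12.15 pos [ 0.4692 -0.2204  0.1271] F [-1.42  1.71 -0.51] Ftool [0.83 2.06 0.51] T [0.319 0.304 0.113] yaw 107.82 eff6 0.145 op 0.0111
win px red 7 green 0
12.2 pos [ 0.4692 -0.2205  0.1271] F [-2.17  0.69 -1.9 ] Ftool [1.85 1.32 1.9 ] T [0.339 0.339 0.06 ] yaw 107.84 eff6 0.092 op 0.0115
```

Emit:
servo_tool(
  increments=[
    [[0.8, 0.03, 0.05, 0, 0.6], [0.8, 0.03, 0.05, 0, 1.2], [0.8, 0.03, 0.05, 0, 1.8], [0.8, 0.03, 0.05, 0, 2.4], [0.8, 0.03, 0.05, 0, 3]],
  ],
)

```text
t: 12.7
tool_pos: [0.4688, -0.2202, 0.1271]
tool_rot: [0.405, -3.115, -0.0]
contact_force: [-0.1, 0.2, -3.0]
opening: 0.0113
grip_force: 40.8
```

```bash
python3 -c "from h import *;st();flag();st()"
```

```text
12.7 pos [ 0.4688 -0.2202  0.1271] F [-0.08  0.21 -3.04] Ftool [0.02 0.22 3.04] T [0.252 0.05  0.116] yaw 104.8 eff6 -0.018 op 0.0113
win px red 5 green 0
12.75 pos [ 0.4689 -0.2202  0.1272] F [-0.6   1.47 -4.06] Ftool [0.21 1.57 4.06] T [0.243 0.067 0.088] yaw 104.79 eff6 0.089 op 0.0113
```

Emit:
servo_tool(
  increments=[
    [[0.8, 0, 0, 0, 0.6], [0.8, 0, 0, 0, 1.2], [0.8, 0, 0, 0, 1.8], [0.8, 0, 0, 0, 2.4], [0.8, 0, 0, 0, 2.4]],
  ],
)

```text
t: 13.25
tool_pos: [0.4688, -0.2201, 0.1271]
tool_rot: [0.34, -3.123, -0.001]
contact_force: [-0.5, 1.9, -2.3]
opening: 0.0113
grip_force: 40.7
```

```bash
python3 -c "from h import *;st();flag();st()"
```

```text
13.25 pos [ 0.4688 -0.2201  0.1271] F [-0.49  1.92 -2.34] Ftool [0.06 1.98 2.34] T [0.412 0.062 0.057] yaw 102.43 eff6 0.113 op 0.0113
win px red 2 green 0
13.3 pos [ 0.4688 -0.2202  0.1272] F [ 1.2   1.43 -3.98] Ftool [-1.48  1.14  3.98] T [0.365 0.025 0.1  ] yaw 102.44 eff6 0.08 op 0.0115
```

Emit:
servo_tool(
  increments=[
    [[0.8, 0, 0.03, 0.03, 0.6], [0.8, 0, 0.03, 0.03, 1.2], [0.8, 0, 0.03, 0.03, 1.8], [0.8, 0, 0.03, 0.03, 2.4], [0.8, 0, 0.03, 0.03, 2.4]],
  ],
)

```text
t: 13.8
tool_pos: [0.4688, -0.2199, 0.1271]
tool_rot: [-0.275, 3.13, 0.0]
contact_force: [-1.7, 1.5, -2.6]
opening: 0.0114
grip_force: 40.9
```

```bash
python3 -c "from h import *;st();flag();st()"
```

```text
13.8 pos [ 0.4688 -0.2199  0.1271] F [-1.69  1.53 -2.61] Ftool [1.4  1.8  2.61] T [0.389 0.094 0.101] yaw 100.03 eff6 0.113 op 0.0114
win px red 0 green 2
13.85 pos [ 0.4688 -0.22    0.1271] F [ 0.18  2.12 -1.81] Ftool [-0.54  2.05  1.81] T [0.405 0.203 0.104] yaw 100.04 eff6 0.08 op 0.0117
```

Emit:
servo_tool(
  increments=[
    [[0.8, 0, 0, 0, 0.5], [0.8, 0, 0, 0, 1], [0.8, 0, 0, 0, 1.5], [0.8, 0, 0, 0, 2], [0.8, 0, 0, 0, 2]],
  ],
)

```text
t: 14.35
tool_pos: [0.4689, -0.2199, 0.1271]
tool_rot: [-0.22, 3.134, 0.0]
contact_force: [-1.0, 2.5, -1.3]
opening: 0.0113
grip_force: 41.1
```

```bash
python3 -c "from h import *;st();flag();st()"
```

```text
14.35 pos [ 0.4689 -0.2199  0.1271] F [-1.05  2.46 -1.26] Ftool [0.69 2.59 1.26] T [0.524 0.163 0.032] yaw 98.03 eff6 0.113 op 0.0113
win px red 0 green 3
14.4 pos [ 0.4688 -0.2199  0.1271] F [-1.89  2.24 -1.51] Ftool [1.56 2.49 1.51] T [0.577 0.181 0.081] yaw 98.05 eff6 0.085 op 0.0113
```

Emit:
servo_tool(
  increments=[
    [[0.8, 0, 0.05, 0.02, 0.4], [0.8, 0, 0.05, 0.02, 0.8], [0.8, 0, 0.05, 0.02, 1.2], [0.8, 0, 0.05, 0.02, 1.6], [0.8, 0, 0.05, 0.02, 1.6]],
  ],
)

```text
t: 14.9
tool_pos: [0.4689, -0.2196, 0.1271]
tool_rot: [-0.176, 3.136, -0.001]
contact_force: [-0.7, 3.1, 0.2]
opening: 0.0117
grip_force: 41.4
```

```bash
python3 -c "from h import *;st();flag();st()"
```

```text
14.9 pos [ 0.4689 -0.2196  0.1271] F [-0.72  3.15  0.24] Ftool [ 0.36  3.21 -0.24] T [0.388 0.208 0.09 ] yaw 96.44 eff6 0.106 op 0.0117
win px red 0 green 4
14.95 pos [ 0.4689 -0.2196  0.1271] F [-0.65  1.96  2.29] Ftool [ 0.43  2.02 -2.29] T [0.347 0.147 0.116] yaw 96.45 eff6 0.082 op 0.0114
```

Emit:
servo_tool(
  increments=[
    [[0.8, 0, 0, 0, 0.4], [0.8, 0, 0, 0, 0.8], [0.8, 0, 0, 0, 1.2], [0.8, 0, 0, 0, 1.2]],
  ],
)

```text
t: 15.35
tool_pos: [0.4689, -0.2196, 0.1271]
tool_rot: [-0.144, 3.138, -0.0]
contact_force: [-1.3, 1.9, 2.7]
opening: 0.0117
grip_force: 41.6
```

```bash
python3 -c "from h import *;st();flag();st()"
```

```text
15.35 pos [ 0.4689 -0.2196  0.1271] F [-1.31  1.93  2.71] Ftool [ 1.13  2.04 -2.71] T [0.471 0.269 0.05 ] yaw 95.24 eff6 0.114 op 0.0117
win px red 0 green 4
15.4 pos [ 0.4689 -0.2195  0.127 ] F [-0.24  3.21  2.9 ] Ftool [-0.06  3.22 -2.9 ] T [0.442 0.238 0.098] yaw 95.25 eff6 0.09 op 0.0112
```

Emit:
servo_tool(
  increments=[
    [[0.8, 0, 0.04, -0.01, 0.3], [0.8, 0, 0.04, -0.01, 0.6], [0.8, 0, 0.04, -0.01, 0.9], [0.8, 0, 0.04, -0.01, 1.2], [0.8, 0, 0.04, -0.01, 1.2]],
  ],
)

```text
t: 15.9
tool_pos: [0.4688, -0.2193, 0.1271]
tool_rot: [-0.111, 3.139, -0.001]
contact_force: [-0.6, 0.8, 1.8]
opening: 0.0112
grip_force: 41.6
```

```bash
python3 -c "from h import *;st();flag();st()"
```

```text
15.9 pos [ 0.4688 -0.2193  0.1271] F [-0.63  0.76  1.79] Ftool [ 0.58  0.8  -1.79] T [0.083 0.166 0.13 ] yaw 94.04 eff6 0.095 op 0.0112
win px red 0 green 3
15.95 pos [ 0.4688 -0.2192  0.127 ] F [-0.63  0.38  2.66] Ftool [ 0.6   0.42 -2.66] T [0.115 0.097 0.083] yaw 94.04 eff6 0.077 op 0.0112
```

Emit:
servo_tool(
  increments=[
    [[0.8, 0, 0, 0, 0.3], [0.8, 0, 0, 0, 0.6], [0.8, 0, 0, 0, 0.9], [0.8, 0, 0, 0, 0.9]],
  ],
)

```text
t: 16.35
tool_pos: [0.4688, -0.2192, 0.1271]
tool_rot: [-0.086, 3.14, -0.0]
contact_force: [-0.3, 0.5, 3.1]
opening: 0.0114
grip_force: 41.7
```

```bash
python3 -c "from h import *;st();flag();st()"
```

```text
16.35 pos [ 0.4688 -0.2192  0.1271] F [-0.35  0.46  3.09] Ftool [ 0.32  0.48 -3.09] T [0.076 0.195 0.08 ] yaw 93.14 eff6 0.097 op 0.0114
win px red 0 green 2
16.4 pos [ 0.4688 -0.2192  0.127 ] F [-0.61  1.53  3.5 ] Ftool [ 0.53  1.56 -3.5 ] T [0.171 0.193 0.043] yaw 93.14 eff6 0.079 op 0.0112
```

Emit:
servo_tool(
  increments=[
    [[0.8, 0, 0, -0.01, 0.3], [0.8, 0, 0, -0.01, 0.6], [0.8, 0, 0, -0.01, 0.9], [0.8, 0, 0, -0.01, 0.9]],
  ],
)

```text
t: 16.8
tool_pos: [0.4687, -0.2191, 0.127]
tool_rot: [-0.061, 3.141, -0.0]
contact_force: [-0.8, 0.8, 3.3]
opening: 0.0113
grip_force: 41.7
```

```bash
python3 -c "from h import *;st();flag();st()"
```

```text
16.8 pos [ 0.4687 -0.2191  0.127 ] F [-0.84  0.84  3.33] Ftool [ 0.8   0.87 -3.33] T [0.069 0.106 0.038] yaw 92.24 eff6 0.094 op 0.0113
win px red 0 green 6
16.85 pos [ 0.4688 -0.2191  0.1271] F [-1.32  1.17  2.56] Ftool [ 1.28  1.22 -2.56] T [0.091 0.097 0.059] yaw 92.24 eff6 0.075 op 0.0116
```

Emit:
servo_tool(
  increments=[
    [[0.8, 0, 0, 0, 0.3], [0.8, 0, 0, 0, 0.6], [0.8, 0, 0, 0, 0.9], [0.8, 0, 0, 0, 0.9]],
  ],
)

```text
t: 17.25
tool_pos: [0.4687, -0.2191, 0.1271]
tool_rot: [-0.037, 3.141, -0.0]
contact_force: [-1.0, 0.5, 4.0]
opening: 0.0113
grip_force: 41.7
```

```bash
python3 -c "from h import *;st();flag();st()"
```

```text
17.25 pos [ 0.4687 -0.2191  0.1271] F [-0.96  0.46  4.02] Ftool [ 0.95  0.48 -4.02] T [0.132 0.121 0.063] yaw 91.34 eff6 0.095 op 0.0113
win px red 0 green 3
17.3 pos [ 0.4687 -0.219   0.127 ] F [-1.11  0.31  2.64] Ftool [ 1.1   0.33 -2.64] T [0.159 0.106 0.072] yaw 91.34 eff6 0.074 op 0.0111
```

Emit:
servo_tool(
  increments=[
    [[0.8, 0, 0, -0.01, 0.3], [0.8, 0, 0, -0.01, 0.6], [0.8, 0, 0, -0.01, 0.9], [0.8, 0, 0, -0.01, 0.9]],
  ],
)

```text
t: 17.7
tool_pos: [0.4687, -0.219, 0.127]
tool_rot: [-0.012, 3.142, 0.0]
contact_force: [-0.9, 0.7, 2.3]
opening: 0.0113
grip_force: 41.7
```

```bash
cat >> h.py <<'E'
def flag2():
    d=grab("scene");st();c=np.array([.4705,-.2192]);a=np.radians(4.3);ex=np.array([np.cos(a),np.sin(a)]);ey=np.array([-ex[1],ex[0]])
    I=d["img"].astype(int);vs,us=np.mgrid[145:172,280:312];P=cast(d,np.c_[us.ravel(),vs.ravel()],.08)[:,:2]-(c+.035*ex)
    X=P@ex-.02;Y=P@ey
    for y in np.arange(-.018,.0181,.003):
        m=(abs(X)<.005)&(abs(Y-y)<.0015);print((y*1e3).round(),I[vs.ravel()[m],us.ravel()[m]].mean(0).round() if m.any() else None)
E
python3 -c "from h import *;st();flag2()"
```

```text
17.7 pos [ 0.4687 -0.219   0.127 ] F [-0.93  0.65  2.29] Ftool [ 0.92  0.66 -2.29] T [ 0.186  0.021 -0.003] yaw 90.44 eff6 0.093 op 0.0113
17.75 pos [ 0.4687 -0.219   0.1271] F [-0.61  1.23  3.13] Ftool [ 0.6   1.24 -3.13] T [0.151 0.053 0.112] yaw 90.44 eff6 0.072 op 0.0111
-18.0 [30. 37. 57.]
-15.0 [30. 29. 30.]
-12.0 [25. 31. 24.]
-9.0 [39. 67. 44.]
-6.0 [50. 96. 66.]
-3.0 [ 60. 124.  85.]
-0.0 [51. 90. 62.]
3.0 [46. 77. 53.]
6.0 [36. 45. 39.]
9.0 [27. 28. 22.]
12.0 [21. 18. 16.]
15.0 [21. 32. 53.]
18.0 [31. 56. 94.]
```

Green is centred about 1.5 mm short of mid-window, so about 3–4° remain.

Emit:
servo_tool(
  increments=[
    [[0.8, 0, 0, -0.01, 0.3], [0.8, 0, 0, -0.01, 0.6], [0.8, 0, 0, -0.01, 0.9], [0.8, 0, 0, -0.01, 0.9]],
  ],
)

```text
t: 18.15
tool_pos: [0.4687, -0.219, 0.127]
tool_rot: [-0.013, -3.141, -0.0]
contact_force: [0.0, 1.6, 2.7]
opening: 0.0113
grip_force: 41.6
```

```bash
python3 -c "from h import *;st();flag();st()"
```

```text
18.15 pos [ 0.4687 -0.219   0.127 ] F [0.01 1.55 2.71] Ftool [ 0.01  1.55 -2.71] T [ 0.195 -0.078  0.101] yaw 89.54 eff6 0.089 op 0.0113
win px red 0 green 4
18.2 pos [ 0.4687 -0.219   0.1271] F [-0.57  0.68  1.98] Ftool [ 0.57  0.67 -1.98] T [ 0.194 -0.016  0.037] yaw 89.55 eff6 0.069 op 0.0113
```

Emit:
servo_tool(
  increments=[
    [[0.8, 0, 0, 0, 0.3], [0.8, 0, 0, 0, 0.6], [0.8, 0, 0, 0, 0.9], [0.8, 0, 0, 0, 0.9]],
  ],
)

```text
t: 18.6
tool_pos: [0.4687, -0.219, 0.127]
tool_rot: [-0.037, -3.141, -0.0]
contact_force: [-0.0, 1.2, 1.7]
opening: 0.0113
grip_force: 41.4
```

```bash
python3 -c "from h import *;st();flag();st()"
```

```text
18.6 pos [ 0.4687 -0.219   0.127 ] F [-0.01  1.16  1.69] Ftool [ 0.04  1.16 -1.69] T [ 0.253 -0.017  0.127] yaw 88.64 eff6 0.104 op 0.0113
win px red 0 green 4
18.65 pos [ 0.4686 -0.219   0.1271] F [0.02 1.72 1.48] Ftool [ 0.02  1.72 -1.48] T [ 0.306 -0.034  0.09 ] yaw 88.65 eff6 0.086 op 0.0115
```

Emit:
servo_tool(
  increments=[
    [[0.8, 0, 0, 0, 0.2], [0.8, 0, 0, 0, 0.4], [0.8, 0, 0, 0, 0.4]],
  ],
)

```text
t: 18.95
tool_pos: [0.4687, -0.2189, 0.1271]
tool_rot: [-0.048, -3.141, -0.0]
contact_force: [0.4, 2.0, 1.0]
opening: 0.0115
grip_force: 41.4
```

```bash
python3 -c "from h import *;st();flag2()"
```

```text
18.95 pos [ 0.4687 -0.2189  0.1271] F [0.44 2.04 0.96] Ftool [-0.38  2.05 -0.96] T [ 0.324 -0.04   0.077] yaw 88.25 eff6 0.118 op 0.0115
19.0 pos [ 0.4687 -0.219   0.1271] F [-0.52  2.31  1.23] Ftool [ 0.59  2.3  -1.23] T [ 0.334 -0.081  0.102] yaw 88.25 eff6 0.107 op 0.0117
-18.0 [28. 36. 54.]
-15.0 [29. 24. 26.]
-12.0 [30. 33. 28.]
-9.0 [37. 65. 43.]
-6.0 [51. 94. 68.]
-3.0 [ 59. 118.  80.]
-0.0 [48. 90. 63.]
3.0 [43. 74. 53.]
6.0 [32. 42. 33.]
9.0 [26. 30. 22.]
12.0 [29. 25. 27.]
15.0 [35. 34. 52.]
18.0 [55. 54. 94.]
```

Emit:
servo_tool(
  increments=[
    [[0.8, 0, 0.05, 0, 0], [0.8, 0, 0.05, 0, 0.2], [0.8, 0, 0.05, 0, 0.2], [0.8, 0, 0.05, 0, 0.2]],
  ],
)

```text
t: 19.4
tool_pos: [0.4686, -0.2188, 0.1271]
tool_rot: [-0.054, -3.141, 0.001]
contact_force: [0.5, 0.4, -0.6]
opening: 0.0116
grip_force: 41.1
```

```bash
python3 -c "from h import *;st()"
```

```text
19.4 pos [ 0.4686 -0.2188  0.1271] F [ 0.48  0.37 -0.61] Ftool [-0.47  0.38  0.61] T [-0.007 -0.068  0.057] yaw 88.04 eff6 0.09 op 0.0116
```

Emit:
servo_tool(
  increments=[
    [[0.8, 0, 0, 0, 0.2], [0.8, 0, 0, 0, 0.4], [0.8, 0, 0, 0, 0.4], [0.8, 0, 0, 0, 0.4]],
  ],
)

```text
t: 19.8
tool_pos: [0.4686, -0.2186, 0.1271]
tool_rot: [-0.064, -3.141, 0.0]
contact_force: [0.2, -0.8, -1.2]
opening: 0.0117
grip_force: 41.1
```

```bash
python3 -c "from h import *;st()"
```

```text
19.8 pos [ 0.4686 -0.2186  0.1271] F [ 0.16 -0.84 -1.25] Ftool [-0.19 -0.83  1.25] T [-0.12  -0.003  0.144] yaw 87.65 eff6 0.112 op 0.0117
```

Torque climbs elastically at the stop, to 0.11 N m. I relax the twist, open and retreat.

Emit:
servo_tool(
  increments=[
    [[0.8, 0, 0, 0.02, -0.3], [0.8, 0, 0, 0.04, -0.6], [0.8, 0, 0, 0.04, -0.6], [0.8, 0, 0, 0.04, -0.6]],
  ],
)

```text
t: 20.2
tool_pos: [0.4688, -0.2187, 0.1271]
tool_rot: [-0.048, -3.141, 0.0]
contact_force: [-0.4, -0.4, 1.9]
opening: 0.0111
grip_force: 41.4
```

Emit:
servo_tool(
  increments=[
    [[2, 0, 0, 0, 0], [3.5, 0, 0, 0, 0], [4.5, 0, 0, 0, 0], [4.5, 0, 0, 0, 0], [4.5, 0, 0, 0, 0]],
  ],
)

```text
t: 20.7
tool_pos: [0.4687, -0.2185, 0.1267]
tool_rot: [-0.048, -3.141, -0.0]
contact_force: [-0.1, -0.3, -0.3]
opening: 0.045
grip_force: 0.0
```

Emit:
servo_tool(
  increments=[
    [[4.5, 0, 0, -2, 0], [4.5, 0, 0, -5, 0], [4.5, -3, 0, -9, 0], [4.5, -6, 0, -13, 0], [4.5, -6, 0, -13, 0]],
  ],
)

```text
t: 21.2
tool_pos: [0.5336, -0.222, 0.2648]
tool_rot: [0.046, 3.129, -0.01]
contact_force: [0.4, -0.1, 0.9]
opening: 0.045
grip_force: 0.0
```

```bash
python3 - <<'E'
from h import *
st();d=grab('wrist');w=cv2.resize(d['img'],(400,250));s=grab('scene')['img'][100:210,230:350]
s=cv2.resize(s,(400,367),interpolation=2);o=np.zeros((367,800,3),np.uint8);o[:250,:400]=w;o[:,400:]=s
cv2.imwrite('pics/fin.png',o[:,:,::-1])
E
```

```text
21.2 pos [ 0.5336 -0.222   0.2648] F [ 0.4  -0.1   0.92] Ftool [-0.41 -0.09 -0.91] T [-0.008  0.02   0.037] yaw 88.32 eff6 0.094 op 0.045
```

View pics/fin.png

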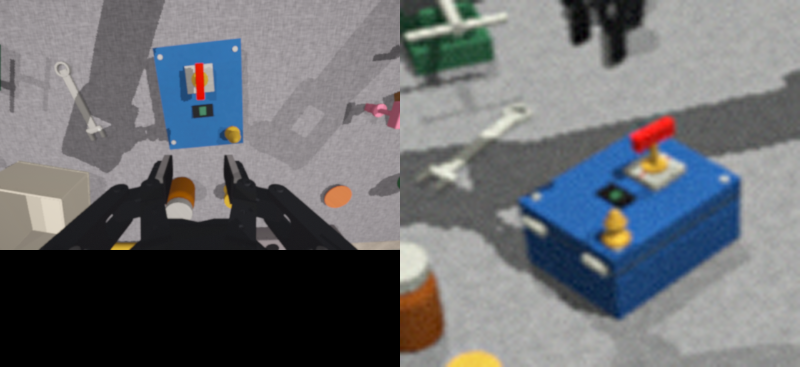

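The key stands in the lock and the window is green, at (203,111) on the left and (617,196) on the right. I check the green's centring and the height.

Emit:
servo_tool(
  increments=[
    [[4.5, 0, 0, 0, 0], [4.5, 0, 0, 0, 0], [4.5, 0, 0, 0, 0], [4.5, 0, 0, 0, 0], [4.5, 0, 0, 0, 0]],
  ],
)

```text
t: 21.8
tool_pos: [0.5284, -0.2204, 0.2563]
tool_rot: [-0.048, -3.141, -0.001]
contact_force: [0.6, 0.8, -0.4]
opening: 0.045
grip_force: 0.0
```

```bash
python3 - <<'E'
from h import *
st();d=grab('wrist');h=cv2.cvtColor(d['img'],cv2.COLOR_RGB2HSV);g=d['img'].max(2)
a=np.radians(4.3);ex=np.array([np.cos(a),np.sin(a)]);ey=np.array([-ex[1],ex[0]]);c=np.array([.4711,-.2190])+.035*ex
vs,us=np.mgrid[150:205,290:360];P=cast(d,np.c_[us.ravel(),vs.ravel()],.08)[:,:2]-c;X=(P@ex).reshape(vs.shape);Y=(P@ey).reshape(vs.shape)
H=h[150:205,290:360];G=(H[...,0]>40)&(H[...,0]<85)&(H[...,1]>90);B=~((H[...,0]>98)&(H[...,0]<125)&(H[...,1]>130))&(X>.008)
for n,m in(("green",G),("window",B)):
    _,L,S,_=cv2.connectedComponentsWithStats(m.astype(np.uint8));i=1+S[1:,4].argmax();m=L==i
    print(n,m.sum(),"Y",Y[m].min().round(4),Y[m].max().round(4),Y[m].mean().round(4),"X",X[m].min().round(4),X[m].max().round(4))
redrect(d,(290,90,350,170),.137)
t=grab('scene');redrect(t,(290,130,330,160),.137)
E
```

```text
21.8 pos [ 0.5284 -0.2204  0.2563] F [ 0.58  0.82 -0.4 ] Ftool [-0.56  0.84  0.4 ] T [ 0.01   0.013 -0.033] yaw 88.24 eff6 -0.0 op 0.045
green 168 Y -0.0066 0.006 -0.0002 X 0.0134 0.0299
window 617 Y -0.018 0.0171 -0.0004 X 0.0108 0.0323
((316.6138916015625, 139.44818115234375), (57.356597900390625, 11.127504348754883), 87.33700561523438) [ 0.4721 -0.219   0.137 ] 0.009 0.0472 yaw 1.3
((305.8000183105469, 139.6000213623047), (4.4721360206604, 12.521980285644531), 63.43495178222656) [ 0.4782 -0.2088  0.137 ] 0.0481 0.0246 yaw -1.3
```

```bash
python3 -c "
from station import ctrl
print(ctrl.finish_job())"
```

```text
the job is handed in; nothing more can be done
None
```

The job is handed in at about 22 s: the key stands home in the lock, turned clockwise to the stop, and the window shows green centred to about 0.2 mm. The blade dropped straight into the slot at my starting angle, so I skipped the back-and-forth search. Steady twist read at most about 0.11 N m, with a brief 0.145 N m peak while turning, and nothing else was touched.

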